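Find the ballast tin by heft

ROBOT

A 6-joint arm with a two-finger parallel gripper is mounted at the origin on the work surface; the furniture and walls round the work are solid. World frame = base frame: x ahead of the robot, y to its left, z up, the work surface at z = 0. Lengths are in mm, angles in rad, forces in N, time in s.
With the tool pointing down it reaches from about 300 to 775 mm from the base axis. Payload 14.6 kg.
Tool frame: the origin (TCP) lies between the finger pads; the fingertips stand manip.tip_reach ahead of it and the grasp point (between the pads) lies 5 mm behind it (manip.tip_reach is the distance from the TCP to the fingertips, in mm); z points along the fingers, y is the line along which they close (so a half turn about z gives the same grasp; the last joint's range is limited). The gripper opens to 94 mm and grips with 3 to 60 N. Pads are 16 mm wide; open, the fingers measure 119 mm over their backs; the gripper's body (75 mm by 177 mm) begins 78 mm behind the grasp point.
Start: joints at [-1.37, 0.3, 1.521, -0, 1.321, -0.067], TCP at [145.529, -530.387, 219.446] pointing down, gripper open.
Joint ranges: [-3.03, 3.03], [-0.79, 2.21], [0.23, 2.52], [-1.04, 4.18], [0, 3.07], [-2.55, 2.55]. Speed limits (rad/s): [2.22, 2.22, 2.57, 3.14, 3.14, 3.14].

INTERFACE

Orientations are given as [roll, pitch, yaw] about the fixed x, y, z axes, in that order (R = Rz(yaw) Ry(pitch) Rx(roll)).
In Python, from cell import manip gives the robot as it stands. The module is installed in compiled form; this text tells all that it offers.
- The arm moves only by the shell command python3 -m creep 'ROWS' [FORCE]. ROWS is JSON, a list of rows, each a list of 3 entries, a list of its own where there are three numbers: the opening, from -1 (shut) to 1 (fully open), then the shift along the tool's x, y, z in cm, then the turn about the tool's z in units of 5 degrees (1.0 is 5 degrees). In form: [[grip, [tx, ty, tz], roll], ...]. A call has 1 to 12 rows; each row is the pose to reach, as a shift and turn from the pose commanded when the call began, along the tool's axes at that moment; what a row does not reach only later rows make up. A row lasts 1/10 s, in which the tool goes at most 50 mm and 8.59 degrees, less where a joint would pass 70% of its speed; a pose out of reach is approached as far as the arm can. A call with a gripper value outside its range is refused whole. The fingers move at their own pace and stop on an object; FORCE is the grip in N (left out, the last holds). Time passes only in rows, so rows that repeat a pose let the fingers close. It gives the time, the measured TCP pose, the force, the opening and the grip force at its end, in the units of the state.
- manip.read_state(): the state, without advancing time (a new reading comes with each control period).
- manip.camera(name): name is "side" or "top"; returns the picture (420x560x3 uint8, red, green, blue); there is no depth.
- manip.camera_params(name): a dict with "fovy" (degrees; the focal length in pixels is half the picture's height over the tangent of half this angle, whatever the lens; pixels are square), "cx", "cy" (the principal point, pixels), "origin" and "attitude" of the camera in the world. Camera axes: x right, y down, z forward; pixel columns grow to the right and rows downward; lengths in mm; the calibration is good to about 2 mm. A picture is of the moment at which its call begins. camera_params takes no time and is no camera call.
- manip.sign_off(): hands the job in; it is judged then, once.
The state is a dict: "clock": time; "joints": joint angles; "qd": joint speeds; "effort": joint torques, N m; "eef_pos": TCP position; "eef_rot": TCP orientation; "wrist_force": force on the tool from outside, world axes, zero at the start; "moment": the same for the moment, N m; "finger_gap": finger opening in mm; "finger_force": force on a finger pad.
Only numpy, scipy, OpenCV 4.12 (cv2) and the standard library are available. Lean on these libraries where they do the work, as an engineer would, in place of code of your own. Each camera call takes 0.05 s, during which the arm holds its last target. There are 200 camera calls.

TASK

One of the three identical closed tins is full of ballast, the other two are nearly empty. Lift them to find the heaviest by feel, stand the two light ones upright in the shallow plywood tray, and finish holding the heaviest one up in the gripper, upright and still, about 20 cm above the layout: do not put it down again. Do not tip any tin over, and leave the wagon, the paint jar and the lamp box where they are.

Things in the scene. Friction and masses are not known exactly. Their poses are not given: they have to be found in the camera images.
- tin_a: closed round aluminium tin with a screw lid and a blue band, 50 mm in diameter and 72 mm high, standing upright on the brown part of the layout (z = 0); the origin is the centre of its underside, z up. The three tins look the same; there is a loose slug inside each, one tin weighs 0.5 to 0.7 kg in all and the other two 0.15 to 0.23 kg each; which is which changes from run to run
- tin_b: closed round aluminium tin with a screw lid and a blue band, 50 mm in diameter and 72 mm high, standing upright on the brown part of the layout (z = 0); the origin is the centre of its underside, z up. The three tins look the same; there is a loose slug inside each, one tin weighs 0.5 to 0.7 kg in all and the other two 0.15 to 0.23 kg each; which is which changes from run to run
- tin_c: closed round aluminium tin with a screw lid and a blue band, 50 mm in diameter and 72 mm high, standing upright on the brown part of the layout (z = 0); the origin is the centre of its underside, z up. The three tins look the same; there is a loose slug inside each, one tin weighs 0.5 to 0.7 kg in all and the other two 0.15 to 0.23 kg each; which is which changes from run to run
- tray: shallow open plywood tray fixed to the plain green strip of the layout, which lies 7 mm lower than the brown part, 130 mm (its x) by 220 mm (its y) and 18 mm high outside, walls 6 mm thick; origin at the centre of its underside, z up; it may be turned by up to 0.3 rad about z
- tray_in (a point): centre of the tray's inner floor, 6 mm above the tray's underside; the free floor is 118 mm (tray x) by 208 mm (tray y), so that two tins fit side by side along its y
- log_wagon: grey model wagon with logs, 44 x 110 x 40 mm, origin at the centre of its underside; leave it alone
- paint_jar: small paint jar, white lid and green band, 35 mm across and 45 mm high, origin at the centre of its underside; leave it alone
- lamp_box: small brown card box, 50 x 70 x 22 mm, origin at the centre of its underside; leave it alone

How it is judged:
By the outcome, as a careful person would: the job done as asked, in the order asked, and still so for the second after the job is handed in, while the arm keeps its last pose, push and grip.
It also fails if it takes over 72 s, if anything falls off the work surface, if the arm or the gripper's body presses on something with over 40 N, if the wrist force passes 120 N, or if a joint passes its speed limit or range.

## Working session

There is one attempt and no reset: what is moved stays moved. The work goes in short steps, Python scripts to look and compute and a shell command to move; the robot and the scene stay as the last step left them, time stands still between calls to the robot, and variables do not carry over. Pictures are saved under pics/ and viewed, at most 10 in all, crops included, and the job is handed in when it is done.

```bash
mkdir -p pics; python3 - <<'E'
from cell import manip
import cv2
print(manip.read_state(), manip.tip_reach)
for n in("top","side"):
    print(n,manip.camera_params(n)); cv2.imwrite(f"pics/{n}0.png",manip.camera(n)[:,:,::-1])
E
```

```text
{'clock': 0.0, 'joints': array([-1.36959794e+00,  3.00508695e-01,  1.52155091e+00, -7.58183042e-06,
        1.32070186e+00, -6.66363240e-02]), 'qd': array([-0.00138483, -0.00041739, -0.00017907, -0.00058966, -0.00010209,
        0.00039881]), 'effort': array([-2.85621798e-03, -5.31816173e+01, -3.52744102e+01,  7.07436260e-02,
        2.43473402e-02, -5.43537840e-05]), 'eef_pos': array([ 145.48312134, -530.16580797,  218.87846449]), 'eef_rot': array([-3.14042595e+00, -7.04997073e-05,  2.67836552e-01]), 'wrist_force': array([ 0.49407492,  0.73977515, -0.7348165 ]), 'moment': array([-0.02813433,  0.01361755, -0.04657713]), 'finger_force': 0.0, 'finger_gap': 93.99471667524293} 14.0
top {'fovy': 42.45225951270427, 'cx': 278.100119201862, 'cy': 206.72216334129246, 'origin': array([ 403.84453055,  -45.56021517, 1454.05748482]), 'attitude': array([-3.00812211e+00,  1.20821169e-03, -1.56764970e+00])}
side {'fovy': 50.216084079185805, 'cx': 276.8357772784022, 'cy': 211.10717315225924, 'origin': array([1740.75621926, -189.2342177 ,  783.18623589]), 'attitude': array([-2.14490462,  0.01541994,  1.40151118])}
```

View pics/top0.png

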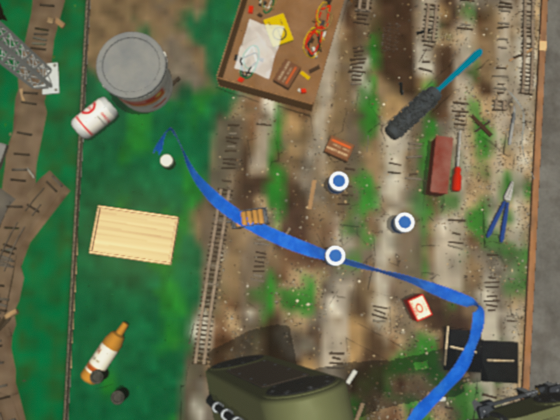

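View pics/side0.png

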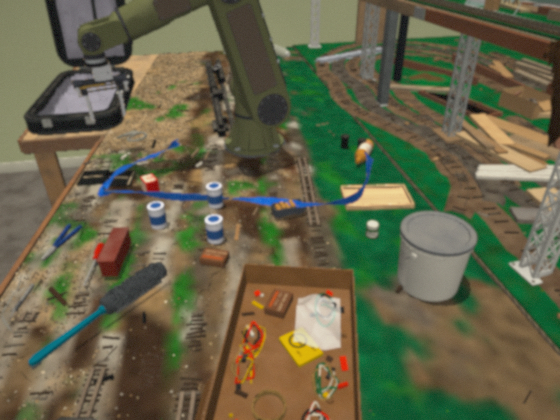

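The top view shows the tins' lids at about (339,181), (404,222) and (335,256), the tray at (134,235), the jar at (167,161), the wagon at (253,217) and the brown box at (339,148). The side view shows the tins at (214,195), (157,215) and (214,229), plus a blue ribbon. I need to check whether the ribbon is flat.

```bash
cat > h.py <<'E'
import numpy as np,cv2
from scipy.spatial.transform import Rotation as R
from cell import manip
def cam(n):
    p=manip.camera_params(n); return p,210/np.tan(np.radians(p["fovy"]/2)),R.from_euler("xyz",p["attitude"]).as_matrix()
def cast(n,u,v,z):
    p,f,M=cam(n); d=M@np.array([(u-p["cx"])/f,(v-p["cy"])/f,1]); o=np.array(p["origin"]); return (o+d*(z-o[2])/d[2])[:2].round(1)
def proj(n,P):
    p,f,M=cam(n); c=M.T@(np.array(P)-p["origin"]); return (c[:2]/c[2]*f+[p["cx"],p["cy"]]).round(1)
def snap(n,name):
    a=manip.camera(n)[:,:,::-1].copy(); cv2.imwrite("pics/"+name,a); return a
E
python3 - <<'E'
from h import *
a=cv2.imread("pics/top0.png"); hsv=cv2.cvtColor(a,cv2.COLOR_BGR2HSV)
white=((hsv[...,1]<70)&(hsv[...,2]>170)).astype(np.uint8)
for (u,v) in((339,181),(404,222),(335,256),(167,161)):
    w=np.zeros_like(white); w[v-14:v+15,u-14:u+15]=white[v-14:v+15,u-14:u+15]
    c=max(cv2.findContours(w,cv2.RETR_EXTERNAL,cv2.CHAIN_APPROX_NONE)[0],key=cv2.contourArea)
    (x,y),r=cv2.minEnclosingCircle(c); z=45 if u==167 else 72
    P=cast("top",x,y,z); print((u,v),x,y,r,P,"side expects",proj("side",[*P,z]))
# tray: yellow-ish vs green
t=((hsv[...,0]>12)&(hsv[...,0]<30)&(hsv[...,2]>150)&(hsv[...,1]>40)).astype(np.uint8); w=np.zeros_like(t); w[195:275,80:190]=t[195:275,80:190]
c=max(cv2.findContours(w,cv2.RETR_EXTERNAL,cv2.CHAIN_APPROX_NONE)[0],key=cv2.contourArea)
r=cv2.minAreaRect(c); print(r); Q=np.array([cast("top",*p,11) for p in cv2.boxPoints(r)]); print(Q,Q.mean(0),[np.linalg.norm(Q[i]-Q[i-1]) for i in range(4)])
for p in((240,215),(170,132),(157,150),(430,282),(480,310)):
    P=cast("top",*p,0); print("ribbon",p,P,proj("side",[*P,0]),proj("side",[*cast("top",*p,60),60]))
for p in((253,217),(339,148),(418,307)): print(p,cast("top",*p,20))
s=cv2.imread("pics/side0.png")[130:270,80:440]; cv2.imwrite("pics/c1.png",cv2.resize(s,None,fx=2.2,fy=2.2,interpolation=cv2.INTER_CUBIC))
E
```

```text
(339, 181) 338.1842041015625 180.4736785888672 9.933856010437012 [ 658.6 -199. ] side expects [213.6 218.5]
(404, 222) 404.5 221.5 10.12432861328125 [ 552.1 -368.1] side expects [155.3 205.1]
(335, 256) 335.19232177734375 255.0 10.3867769241333 [ 465.7 -189.2] side expects [213.6 185.4]
(167, 161) 165.875 160.0 6.206195831298828 [717.6 255.8] side expects [371.9 220.7]
((133.12911987304688, 234.62191772460938), (83.42625427246094, 49.32246017456055), 8.365885734558105)
[[471.9 462. ]
 [603.1 449.2]
 [570.8 225.7]
 [440.4 241.2]] [521.55  344.525] [np.float64(223.03562495709068), np.float64(131.82291151389433), np.float64(225.82192099085512), np.float64(131.31797287500288)]
ribbon (240, 215) [576.1  59.9] [296.2 214.5] [294.5 197.3]
ribbon (170, 132) [806.7 256.4] [381.5 251.4] [377.4 231.1]
ribbon (157, 150) [755.6 290.7] [386.3 239.3] [382.3 220.1]
ribbon (430, 282) [ 398.  -448.3] [137.  201.8] [138.8 185.8]
ribbon (480, 310) [ 325.1 -578. ] [100.3 194.7] [102.8 179.3]
(253, 217) [568.5  23.7]
(339, 148) [ 757.8 -208.1]
(418, 307) [ 333.4 -409.2]
```

View pics/c1.png

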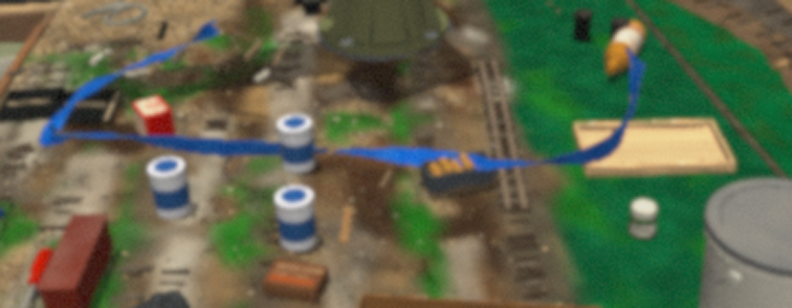

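The crop shows the ribbon passing at tin-band height, above the ground-plane prediction, so it may be raised. I'll triangulate it.

```bash
python3 - <<'E'
from h import *
def blue(f):
    h=cv2.cvtColor(cv2.imread(f),cv2.COLOR_BGR2HSV); return ((h[...,0]>98)&(h[...,0]<125)&(h[...,1]>110)&(h[...,2]>80)).astype(np.uint8)
t,s=blue("pics/top0.png"),blue("pics/side0.png")
for p in((440,400),(470,350),(481,315),(460,295),(430,282),(400,274),(370,265),(350,260),(320,252),(290,241),(270,230),(240,215),(220,202),(200,180),(185,155),(172,131),(158,150)):
    zs=[]
    for z in range(-20,700,4):
        P=cast("top",*p,z); q=np.round(proj("side",[*P,z])).astype(int)
        if 0<=q[0]<560 and 0<=q[1]<420 and s[q[1],q[0]]: zs.append(z)
    print(p,t[p[1],p[0]],zs[:1],zs[-1:],[int(z) for z in zs][:12], cast("top",*p,np.mean(zs)) if zs else '')
E
```

```text
(440, 400) 0 [] [] [] 
(470, 350) 1 [16] [36] [16, 20, 24, 28, 32, 36] [ 225.2 -538. ]
(481, 315) 1 [-8] [32] [-8, -4, 0, 4, 8, 12, 16, 20, 24, 32] [ 312.8 -576.2]
(460, 295) 1 [32] [116] [32, 92, 96, 100, 104, 108, 112, 116] [ 366.7 -495.3]
(430, 282) 1 [156] [156] [156] [ 398.7 -405.1]
(400, 274) 1 [20] [40] [20, 24, 28, 32, 36, 40] [ 418.6 -362.3]
(370, 265) 0 [20] [36] [20, 24, 28, 32, 36] [ 441.8 -284.7]
(350, 260) 1 [20] [36] [20, 24, 28, 32, 36] [ 454.7 -232.5]Traceback (most recent call last):
  File "<stdin>", line 8, in <module>
  File "h.py", line 9, in proj
    p,f,M=cam(n); c=M.T@(np.array(P)-p["origin"]); return (c[:2]/c[2]*f+[p["cx"],p["cy"]]).round(1)
          ~~~^^^
  File "h.py", line 5, in cam
    p=manip.camera_params(n); return p,210/np.tan(np.radians(p["fovy"]/2)),R.from_euler("xyz",p["attitude"]).as_matrix()
ValueError: time passes only in moves, steps and waits
```

```bash
sed -i 's/^def cam/from functools import lru_cache\n@lru_cache\ndef cam/' h.py; python3 - <<'E'
from h import *
def blue(f):
    h=cv2.cvtColor(cv2.imread(f),cv2.COLOR_BGR2HSV); return ((h[...,0]>98)&(h[...,0]<125)&(h[...,1]>110)&(h[...,2]>80)).astype(np.uint8)
t,s=blue("pics/top0.png"),blue("pics/side0.png")
for p in((350,260),(320,252),(290,241),(270,230),(240,215),(220,202),(200,180),(185,155),(172,131),(158,150)):
    zs=[]
    for z in range(-20,900,4):
        P=cast("top",*p,z); q=np.round(proj("side",[*P,z])).astype(int)
        if 0<=q[0]<560 and 0<=q[1]<420 and s[q[1],q[0]]: zs.append(z)
    print(p,t[p[1],p[0]],zs[:1],zs[-1:], cast("top",*p,np.mean(zs)) if zs else '')
Q=np.array([cast("top",*p,11) for p in cv2.boxPoints(((133.13,234.62),(83.43,49.32),8.366))]); c=Q.mean(0); print("tray",c)
S=manip.read_state(); p=S["eef_pos"]; y=S["eef_rot"][2]; print(p,y)
M=R.from_euler("xyz",[np.pi,0,y]).as_matrix()
for P in([658.6,-199],[552.1,-368.1],[465.7,-189.2]): print(P,(M.T@(np.array([*P,0])-p)/10).round(2), np.hypot(*P))
E
```

```text
(350, 260) 1 [20] [36] [ 454.7 -232.5]
(320, 252) 1 [] [] 
(290, 241) 1 [24] [32] [504.1 -74.9]
(270, 230) 1 [24] [48] [532.4 -22.1]
(240, 215) 0 [40] [52] [570.7  56.6]
(220, 202) 1 [52] [52] [604.1 109. ]
(200, 180) 1 [80] [88] [656.6 157.9]
(185, 155) 1 [120] [132] [712.5 190.8]
(172, 131) 1 [196] [204] [753.7 210.2]
(158, 150) 1 [216] [248] [699.5 234.7]
tray [521.55  344.525]
[ 145.49458264 -530.19208275  218.95738068] 0.26781668190930885
[658.6, -199] [ 58.25 -18.36  21.9 ] 688.0079650701728
[552.1, -368.1] [43.5  -4.87 21.9 ] 663.5601103140544
[465.7, -189.2] [ 39.9  -24.41  21.9 ] 502.6660223249628
```

The tins are at A (659,-199), B (552,-368) and C (466,-189). The tray is centred at (522,345) with its yaw about -0.14. The ribbon is about 25 mm up near C and rises to the left, so I'll keep the fingertips and carried tins above it.

I'm starting with B.

```bash
python3 -m creep '[[1,[2,-0.3,0],0],[1,[6,-0.7,0],0],[1,[11,-1.3,0],0],[1,[16,-1.8,0],0],[1,[21,-2.4,0],0],[1,[26,-2.9,0],0],[1,[31,-3.5,0],0],[1,[36,-4.1,0],0],[1,[40,-4.5,0],0],[1,[42.5,-4.8,0],0],[1,[43.5,-4.9,0],0],[1,[43.5,-4.9,0],0]]' 25
python3 -m creep '[[1,[0,0,2],0],[1,[0,0,5],0],[1,[0,0,8],0],[1,[0,0,10],0],[1,[0,0,11],0],[1,[0,0,11],0]]'
python3 - <<'E'
from h import *
s=manip.read_state(); print(s["eef_pos"],s["eef_rot"],s["wrist_force"],s["moment"])
a=snap("side","side1.png")[130:270,80:360]; cv2.imwrite("pics/c2.png",cv2.resize(a,None,fx=2.5,fy=2.5))
E
```

```text
clock: 1.3
eef_pos: [552.4, -367.7, 218.8]
eef_rot: [-3.141, 0.001, 0.269]
wrist_force: [-0.8, 0.0, 0.0]
finger_gap: 93.8
finger_force: 0.0
clock: 1.9
eef_pos: [550.8, -368.6, 108.6]
eef_rot: [-3.14, 0.001, 0.267]
wrist_force: [0.0, -0.4, -0.1]
finger_gap: 93.9
finger_force: 0.0
[ 550.8264572  -368.56404082  108.64533794] [-3.14026497e+00  1.15238414e-03  2.66621804e-01] [ 0.01810119 -0.41511494 -0.14516079] [ 0.00035719 -0.03557684  0.0010372 ]
```

View pics/c2.png

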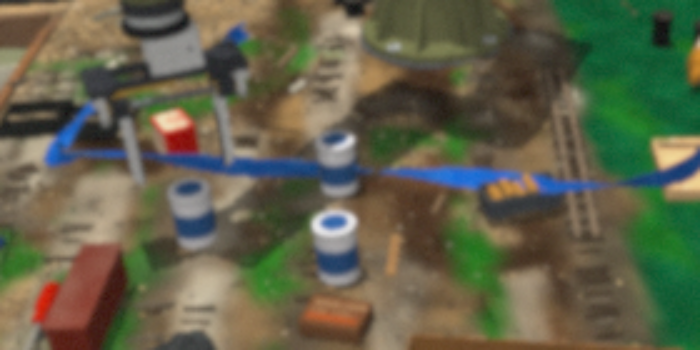

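The crop shows the fingers straddling tin B at about (190,215), with the lid centred between them. I'm going down, closing and lifting.

```bash
python3 -m creep '[[1,[0,0,2],0],[1,[0,0,4],0],[1,[0,0,5.5],0],[1,[0,0,5.9],0],[1,[0,0,5.9],0],[-1,[0,0,5.9],0],[-1,[0,0,5.9],0],[-1,[0,0,5.9],0],[-1,[0,0,5.9],0],[-1,[0,0,5.9],0],[-1,[0,0,5.9],0],[-1,[0,0,5.9],0]]' 30
python3 -m creep '[[-1,[0,0,0],0],[-1,[0,0,-0.5],0],[-1,[0,0,-1.5],0],[-1,[0,0,-3],0],[-1,[0,0,-4.5],0],[-1,[0,0,-6],0],[-1,[0,0,-7],0],[-1,[0,0,-7.5],0],[-1,[0,0,-7.5],0],[-1,[0,0,-7.5],0],[-1,[0,0,-7.5],0],[-1,[0,0,-7.5],0]]'
python3 -c "
from cell import manip
print(manip.read_state())"
```

```text
clock: 3.15
eef_pos: [552.1, -368.0, 50.5]
eef_rot: [3.142, -0.0, 0.268]
wrist_force: [-0.3, 0.2, 0.4]
finger_gap: 49.2
finger_force: 30.0
clock: 4.35
eef_pos: [551.9, -367.9, 124.8]
eef_rot: [-3.141, 0.001, 0.268]
wrist_force: [-0.6, -0.3, -3.0]
finger_gap: 48.6
finger_force: 30.0
{'clock': 4.35, 'joints': array([-6.43200550e-01,  6.34351543e-01,  1.26089328e+00,  9.61154832e-06,
        1.24731681e+00,  6.59835176e-01]), 'qd': array([-8.08505688e-05, -5.76135444e-04, -2.24151261e-03,  8.06026825e-04,
        8.40793952e-04,  4.54287631e-04]), 'effort': array([ 7.99197660e-04, -7.14911485e+01, -3.50907576e+01,  6.59202388e-02,
       -3.16085306e-02, -1.66877608e-04]), 'eef_pos': array([ 551.8878535 , -367.91415541,  124.81673592]), 'eef_rot': array([-3.14082148e+00,  5.86773911e-04,  2.67757767e-01]), 'wrist_force': array([-0.62429474, -0.34136213, -2.98082908]), 'moment': array([-0.01580211,  0.00339195, -0.01598789]), 'finger_force': 29.999620476155542, 'finger_gap': 48.62736515361597}
```

```bash
cat > w.py <<'E'
from cell import manip
import numpy as np
f=[]
for i in range(8): manip.camera("top"); f.append(manip.read_state()["wrist_force"][2])
print(np.round(f,2),np.mean(f)/-9.81)
E
python3 w.py
python3 - <<'E'
from h import *
M=R.from_euler("xyz",[np.pi,0,.2678]).as_matrix()
for n,P in dict(s1=[529,396,0],s2=[514.5,294,0],A=[658.6,-199,0],C=[465.7,-189.2,0]).items():
    print(n,(M.T@np.array(P)/10).round(2))
print("B",(M.T@np.array([552.1,-368,0])/10).round(2))
E
```

```text
[-1.61 -1.7  -1.32 -2.3  -2.68 -2.37 -1.83 -2.49] 0.20796013511637554
s1 [ 61.49 -24.19  -0.  ]
s2 [ 57.4  -14.74  -0.  ]
A [58.25 36.62  0.  ]
C [39.9  30.57  0.  ]
B [43.5 50.1  0. ]
```

B is light at 0.21 kg, so I'm carrying it to the far slot in the tray.

```bash
python3 -m creep '[[-1,[0,0,-1],0],[-1,[0,0,-3],0],[-1,[0.2,-1,-5],0],[-1,[0.6,-2.5,-6.5],0],[-1,[1.2,-5,-7.5],0],[-1,[2,-8,-7.5],0],[-1,[2.9,-12,-7.5],0],[-1,[3.9,-16,-7.5],0],[-1,[4.8,-20,-7.5],0],[-1,[5.8,-24,-7.5],0],[-1,[6.8,-28,-7.5],0],[-1,[7.7,-32,-7.5],0]]'
python3 -m creep '[[-1,[1,-4,0],0],[-1,[1.9,-8,0],0],[-1,[2.9,-12,0],0],[-1,[3.9,-16,0],0],[-1,[4.8,-20,0],0],[-1,[5.8,-24,0],0],[-1,[6.8,-28,0],0],[-1,[7.7,-32,0],0],[-1,[8.7,-36,0],0],[-1,[9.6,-39,0],0],[-1,[10.1,-41.3,0],0],[-1,[10.3,-42.3,0],0]]'
python3 -m creep '[[-1,[0,0,0],0],[-1,[0,0,0],0],[-1,[0,0,1],0],[-1,[0,0,3],0],[-1,[0,0,6],0],[-1,[0,0,9],0],[-1,[0,0,11],0],[-1,[0,0,12],0],[-1,[0,0,12],0]]'
python3 -c "
from h import *
snap('side','s2.png'); a=snap('top','t2.png')
a=np.hstack([cv2.resize(a[100:300,50:250],None,fx=2,fy=2),cv2.resize(cv2.imread('pics/s2.png')[120:270,290:440],(400,400))]); cv2.imwrite('pics/c3.png',a)"
```

```text
clock: 5.95
eef_pos: [541.5, -37.4, 201.5]
eef_rot: [3.141, -0.001, 0.268]
wrist_force: [1.1, -0.3, -1.5]
finger_gap: 49.1
finger_force: 30.0
clock: 7.15
eef_pos: [528.5, 398.0, 200.9]
eef_rot: [-3.141, -0.0, 0.27]
wrist_force: [-0.8, 0.1, -1.9]
finger_gap: 48.9
finger_force: 30.0
clock: 8.05
eef_pos: [528.8, 395.2, 79.2]
eef_rot: [3.141, 0.002, 0.267]
wrist_force: [-0.2, 0.1, -1.6]
finger_gap: 48.9
finger_force: 30.0
```

View pics/c3.png

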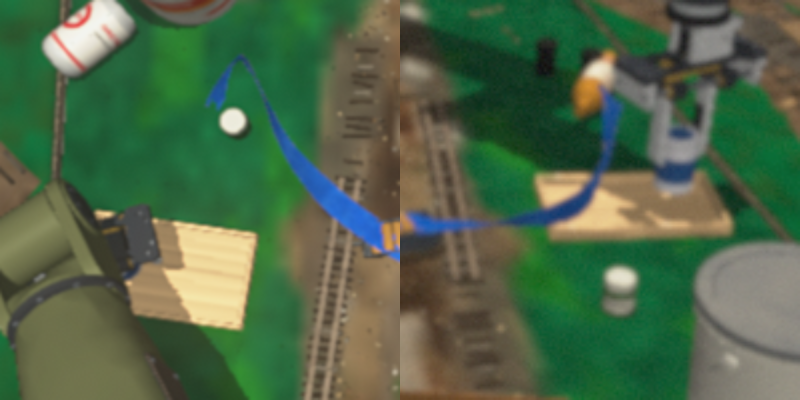

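The tin hangs over the far half of the tray with its base clear of the walls. I'm lowering it about 29 mm and releasing.

```bash
python3 -m creep '[[-1,[0,0,1],0],[-1,[0,0,2],0],[-1,[0,0,2.5],0],[-1,[0,0,2.8],0],[-1,[0,0,2.9],0],[-1,[0,0,2.95],0],[-1,[0,0,3],0],[-1,[0,0,3],0]]'
python3 -m creep '[[-0.2,[0,0,0],0],[0.1,[0,0,0],0],[0.5,[0,0,0],0],[0.5,[0,0,0],0],[0.5,[0,0,0],0],[0.5,[0,0,-1],0],[0.5,[0,0,-3],0],[0.5,[0,0,-6],0],[0.5,[0,0,-10],0],[0.5,[0,0,-13],0],[0.5,[0,0,-15],0],[0.5,[0,0,-15],0]]'
python3 -c "
from h import *
print(manip.read_state()['eef_pos'])
snap('side','s3.png')"
```

```text
clock: 8.95
eef_pos: [529.1, 396.2, 50.6]
eef_rot: [-3.141, -0.0, 0.268]
wrist_force: [0.5, 0.2, -1.8]
finger_gap: 48.9
finger_force: 30.0
clock: 10.15
eef_pos: [529.9, 396.7, 204.6]
eef_rot: [-3.14, -0.006, 0.268]
wrist_force: [-1.0, -0.1, 0.1]
finger_gap: 70.7
finger_force: 0.0
[529.86721743 396.66028286 204.5581707 ]
```

```bash
python3 -m creep '[[0.5,[-0.1,1,0],0],[0.5,[-0.2,4,0],0],[0.5,[-0.5,8.5,0],0],[1,[-0.7,13.5,0],0],[1,[-1,18.5,0],0],[1,[-1.3,23.5,0],0],[1,[-1.5,28.5,0],0],[1,[-1.8,33.5,0],0],[1,[-2,38.5,0],0],[1,[-2.3,43.5,0],0],[1,[-2.6,48.5,0],0],[1,[-2.8,53,0],0]]'
python3 -m creep '[[1,[-0.1,3,0],0],[1,[-0.2,5.5,0],0],[1,[-0.4,7.2,0],0],[1,[-0.4,7.8,0],0],[1,[-0.4,7.8,0],0],[1,[-0.4,7.8,2],0],[1,[-0.4,7.8,5],0],[1,[-0.4,7.8,8],0],[1,[-0.4,7.8,10],0],[1,[-0.4,7.8,10],0]]'
python3 -c "
from h import *
print(manip.read_state()['eef_pos'])
s=snap('side','s4.png');t=snap('top','t4.png')
cv2.imwrite('pics/c4.png',np.hstack([cv2.resize(t[100:300,50:250],None,fx=2,fy=2),cv2.resize(s[140:260,150:270],(400,400))]))"
```

```text
clock: 11.4
eef_pos: [641.5, -125.3, 198.9]
eef_rot: [-3.141, 0.002, 0.267]
wrist_force: [0.9, 1.6, 0.9]
finger_gap: 94.0
finger_force: 0.0
clock: 12.4
eef_pos: [657.8, -196.8, 97.4]
eef_rot: [-3.139, 0.004, 0.269]
wrist_force: [-0.3, 0.1, -0.1]
finger_gap: 94.0
finger_force: 0.0
[ 657.79129618 -196.8453415    97.39135398]
```

View pics/c4.png

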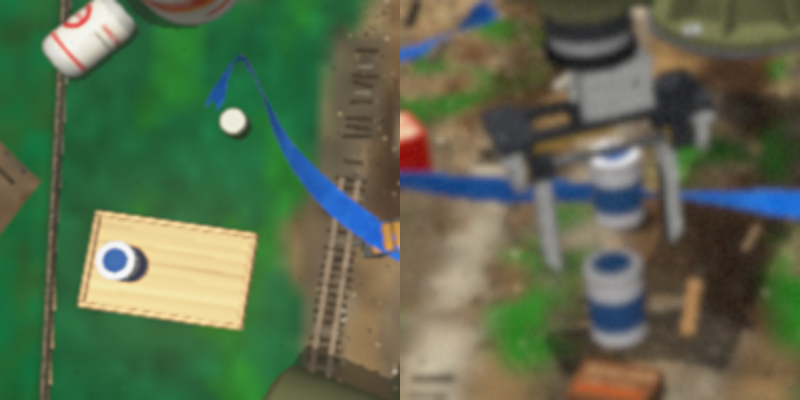

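Tin B stands upright in the tray at about (118,262) in the crop, and the fingers straddle tin A. I'm gripping A, lifting and weighing.

```bash
python3 -m creep '[[1,[0,0,2],0],[1,[0,0,3.8],0],[1,[0,0,4.6],0],[1,[0,0,4.7],0],[1,[0,0,4.7],0],[-1,[0,0,4.7],0],[-1,[0,0,4.7],0],[-1,[0,0,4.7],0],[-1,[0,0,4.7],0],[-1,[0,0,4.7],0],[-1,[0,0,4.7],0],[-1,[0,0,4.7],0]]' 30
python3 -m creep '[[-1,[0,0,0],0],[-1,[0,0,-0.5],0],[-1,[0,0,-1.5],0],[-1,[0,0,-3],0],[-1,[0,0,-5],0],[-1,[0,0,-7],0],[-1,[0,0,-9],0],[-1,[0,0,-10],0],[-1,[0,0,-10.5],0],[-1,[0,0,-10.5],0],[-1,[0,0,-10.5],0]]'
python3 w.py
```

```text
clock: 13.7
eef_pos: [659.1, -198.9, 53.5]
eef_rot: [3.141, -0.0, 0.268]
wrist_force: [0.2, -1.5, 0.6]
finger_gap: 49.3
finger_force: 30.0
clock: 14.8
eef_pos: [658.7, -198.6, 157.5]
eef_rot: [-3.141, 0.001, 0.268]
wrist_force: [-0.1, -0.7, -6.0]
finger_gap: 49.0
finger_force: 30.0
[-6.29 -6.33 -7.16 -6.16 -6.26 -7.2  -5.87 -5.3 ] 0.6444686456639135
```

A is the heavy one at 0.64 kg. I'm setting it back on its spot, moving C to the tray, then coming back for it.

```bash
python3 -m creep '[[-1,[0,0,1.5],0],[-1,[0,0,4],0],[-1,[0,0,6.5],0],[-1,[0,0,8.5],0],[-1,[0,0,9.6],0],[-1,[0,0,10.1],0],[-1,[0,0,10.3],0],[-1,[0,0,10.4],0],[-1,[0,0,10.5],0],[-1,[0,0,10.5],0],[-1,[0,0,10.5],0]]'
python3 -m creep '[[0,[0,0,0],0],[0.3,[0,0,0],0],[1,[0,0,0],0],[1,[0,0,0],0],[1,[0,0,0],0],[1,[0,0,-1],0],[1,[0,0,-3],0],[1,[0,0,-6],0],[1,[0,0,-10],0],[1,[0,0,-13],0],[1,[0,0,-14],0],[1,[0,0,-14],0]]'
python3 -c "
from h import *
print(manip.read_state()['eef_pos'])"
```

```text
clock: 16.3
eef_pos: [659.2, -198.7, 53.9]
eef_rot: [3.141, -0.001, 0.268]
wrist_force: [-0.0, 0.2, -6.3]
finger_gap: 48.8
finger_force: 30.0
clock: 17.5
eef_pos: [659.5, -198.8, 195.1]
eef_rot: [3.14, -0.002, 0.268]
wrist_force: [-0.3, 0.2, -0.0]
finger_gap: 93.9
finger_force: 0.0
[ 659.45193193 -198.78146838  195.12168498]
```

```bash
python3 -m creep '[[1,[-1.4,-0.5,0],0],[1,[-4.8,-1.6,0],0],[1,[-9,-3,0],0],[1,[-13,-4.3,0],0],[1,[-16.5,-5.4,0],0],[1,[-18.1,-5.9,0],0],[1,[-18.4,-6,0],0],[1,[-18.4,-6,2],0],[1,[-18.4,-6,5],0],[1,[-18.4,-6,8],0],[1,[-18.4,-6,9.5],0],[1,[-18.4,-6,9.5],0]]'
python3 -c "
from h import *
print(manip.read_state()['eef_pos'])
s=snap('side','s5.png')
cv2.imwrite('pics/c5.png',cv2.resize(s[120:260,140:300],None,fx=4,fy=4))"
```

```text
clock: 18.7
eef_pos: [465.0, -188.8, 95.5]
eef_rot: [-3.138, 0.004, 0.268]
wrist_force: [-0.3, -0.7, 0.4]
finger_gap: 94.0
finger_force: 0.0
[ 465.04327466 -188.84659864   95.50439018]
```

View pics/c5.png

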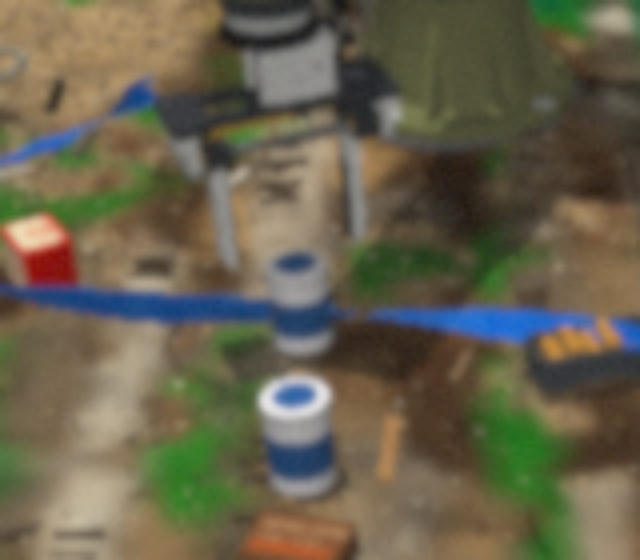

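Tin A is still upright at (296,435), and the fingers straddle tin C at (300,305) with the ribbon at its band height. I'm gripping high at TCP z of about 55, so the fingertips stay above the ribbon.

```bash
python3 -m creep '[[1,[0,0,1.5],0],[1,[0,0,3],0],[1,[0,0,3.7],0],[1,[0,0,3.9],0],[1,[0,0,3.9],0],[-1,[0,0,3.9],0],[-1,[0,0,3.9],0],[-1,[0,0,3.9],0],[-1,[0,0,3.9],0],[-1,[0,0,3.9],0],[-1,[0,0,3.9],0],[-1,[0,0,3.9],0]]' 30
python3 -m creep '[[-1,[0,0,0],0],[-1,[0,0,-0.5],0],[-1,[0,0,-1.5],0],[-1,[0,0,-3],0],[-1,[0,0,-5],0],[-1,[0,0,-8],0],[-1,[0,0,-11],0],[-1,[0,0,-13],0],[-1,[0,0,-14],0],[-1,[0,0,-14.5],0],[-1,[0,0,-14.5],0],[-1,[0,0,-14.5],0]]'
python3 w.py
```

```text
clock: 19.95
eef_pos: [465.7, -189.4, 59.4]
eef_rot: [-3.141, 0.0, 0.268]
wrist_force: [-0.3, 0.5, -0.1]
finger_gap: 49.2
finger_force: 30.0
clock: 21.15
eef_pos: [465.4, -189.4, 203.5]
eef_rot: [-3.141, 0.001, 0.268]
wrist_force: [-1.3, -0.4, -2.3]
finger_gap: 49.3
finger_force: 30.0
[-2.34 -2.6  -2.91 -1.76 -1.3  -2.18 -1.94 -1.74] 0.21365735029785365
```

C is light at 0.21 kg, so I'm carrying it to the near slot.

```bash
python3 -m creep '[[-1,[0.4,-1,0],0],[-1,[1.2,-3,0],0],[-1,[2.3,-6,0],0],[-1,[3.9,-10,0],0],[-1,[5.4,-14,0],0],[-1,[7,-18,0],0],[-1,[8.5,-22,0],0],[-1,[10,-26,0],0],[-1,[11.6,-30,0],0],[-1,[13.1,-34,0],0],[-1,[14.7,-38,0],0],[-1,[16,-41.5,0],0]]'
python3 -m creep '[[-1,[0.8,-2,0],0],[-1,[1.3,-3.4,0],0],[-1,[1.5,-3.8,0],0],[-1,[1.5,-3.8,0],0],[-1,[1.5,-3.8,1],0],[-1,[1.5,-3.8,3],0],[-1,[1.5,-3.8,6],0],[-1,[1.5,-3.8,9],0],[-1,[1.5,-3.8,11],0],[-1,[1.5,-3.8,12],0],[-1,[1.5,-3.8,12],0],[-1,[1.5,-3.8,12],0]]'
python3 -c "
from h import *
print(manip.read_state()['eef_pos'])
s=snap('side','s6.png')
cv2.imwrite('pics/c6.png',cv2.resize(s[120:260,300:440],None,fx=3,fy=3))"
```

```text
clock: 22.75
eef_pos: [509.6, 255.8, 204.4]
eef_rot: [-3.141, -0.0, 0.269]
wrist_force: [-0.0, 0.1, -2.3]
finger_gap: 49.3
finger_force: 30.0
clock: 23.95
eef_pos: [515.1, 293.5, 85.4]
eef_rot: [-3.141, -0.001, 0.267]
wrist_force: [0.3, -0.1, -1.7]
finger_gap: 48.6
finger_force: 30.0
[515.11043303 293.49600988  85.35704967]
```

View pics/c6.png

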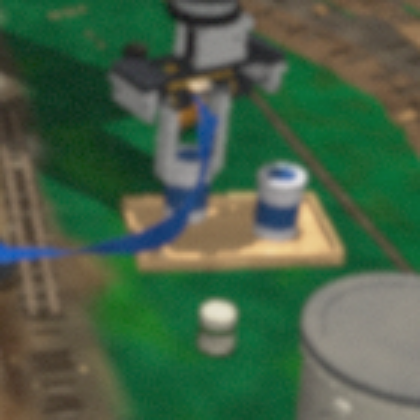

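Tin C hangs over the free half of the tray, beside the standing B at (280,200). I'm lowering and releasing.

```bash
python3 -m creep '[[-1,[0,0,1],0],[-1,[0,0,2],0],[-1,[0,0,2.4],0],[-1,[0,0,2.6],0],[-1,[0,0,2.7],0],[-1,[0,0,2.75],0],[-1,[0,0,2.75],0]]'
python3 -m creep '[[-0.2,[0,0,0],0],[0.1,[0,0,0],0],[0.5,[0,0,0],0],[0.5,[0,0,0],0],[0.5,[0,0,0],0],[0.5,[0,0,-1],0],[0.5,[0,0,-3],0],[0.5,[0,0,-6],0],[0.5,[0,0,-10],0],[0.5,[0,0,-13],0],[0.5,[0,0,-14],0],[0.5,[0,0,-14],0]]'
python3 - <<'E'
from h import *
s=manip.read_state(); p=s['eef_pos']; print(p,s['eef_rot'])
M=R.from_euler("xyz",[np.pi,0,.2678]).as_matrix(); print((M.T@(np.array([659.2,-198.8,p[2]])-p)/10).round(2))
E
```

```text
clock: 24.7
eef_pos: [515.1, 293.9, 58.5]
eef_rot: [-3.141, -0.002, 0.268]
wrist_force: [-4.7, -2.7, 13.2]
finger_gap: 48.9
finger_force: 30.0
clock: 25.9
eef_pos: [515.0, 293.8, 198.4]
eef_rot: [-3.141, -0.002, 0.268]
wrist_force: [-1.1, 0.2, 0.4]
finger_gap: 70.3
finger_force: 0.0
[514.98409036 293.8466075  198.36280677] [-3.14108431e+00 -2.49867327e-03  2.67809327e-01]
[ 0.87 51.32  0.  ]
```

```bash
python3 -m creep '[[0.5,[0,1,0],0],[0.5,[0.1,4,0],0],[0.5,[0.1,8.5,0],0],[1,[0.2,13.5,0],0],[1,[0.3,18.5,0],0],[1,[0.4,23.5,0],0],[1,[0.5,28.5,0],0],[1,[0.6,33.5,0],0],[1,[0.7,38.5,0],0],[1,[0.7,43.5,0],0],[1,[0.8,48,0],0],[1,[0.9,50.5,0],0]]'
python3 -m creep '[[1,[0,0.8,0],0],[1,[0,0.8,0],0],[1,[0,0.8,0],0],[1,[0,0.8,2],0],[1,[0,0.8,5],0],[1,[0,0.8,8],0],[1,[0,0.8,10],0],[1,[0,0.8,10],0]]'
python3 -c "
from h import *
print(manip.read_state()['eef_pos'])
s=snap('side','s7.png');t=snap('top','t7.png')
cv2.imwrite('pics/c7.png',np.hstack([cv2.resize(t[100:300,50:250],None,fx=2,fy=2),cv2.resize(s[140:260,150:270],(400,400))]))"
```

```text
clock: 27.1
eef_pos: [656.1, -195.1, 194.2]
eef_rot: [-3.14, 0.003, 0.265]
wrist_force: [0.6, 1.3, -0.7]
finger_gap: 94.1
finger_force: 0.0
clock: 27.9
eef_pos: [657.7, -196.7, 94.0]
eef_rot: [-3.139, 0.004, 0.27]
wrist_force: [-0.4, -0.4, 0.0]
finger_gap: 93.4
finger_force: 0.0
[ 657.71583562 -196.6678714    93.99382966]
```

View pics/c7.png

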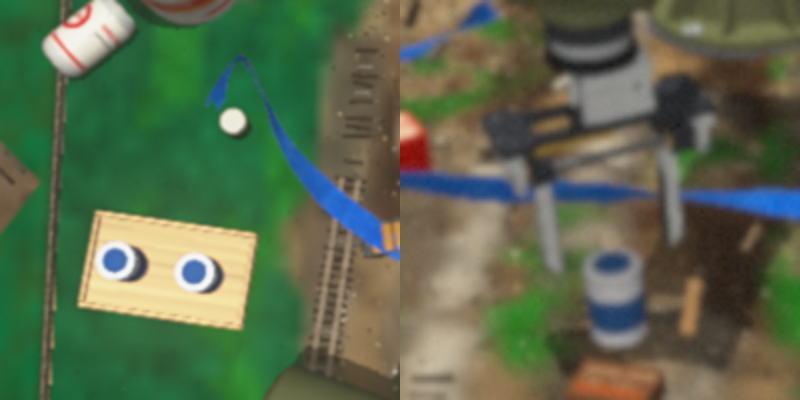

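Both light tins stand upright in the tray, at (118,262) and (197,272), and the gripper is over A. I'm gripping A and lifting it 20 cm.

```bash
python3 -m creep '[[1,[0,0,2],0],[1,[0,0,3.6],0],[1,[0,0,4.2],0],[1,[0,0,4.4],0],[1,[0,0,4.4],0],[-1,[0,0,4.4],0],[-1,[0,0,4.4],0],[-1,[0,0,4.4],0],[-1,[0,0,4.4],0],[-1,[0,0,4.4],0],[-1,[0,0,4.4],0],[-1,[0,0,4.4],0]]' 35
python3 -m creep '[[-1,[0,0,0],0],[-1,[0,0,-0.5],0],[-1,[0,0,-1.5],0],[-1,[0,0,-3],0],[-1,[0,0,-5],0],[-1,[0,0,-7.5],0],[-1,[0,0,-10],0],[-1,[0,0,-12.5],0],[-1,[0,0,-15],0],[-1,[0,0,-17.5],0],[-1,[0,0,-19.2],0],[-1,[0,0,-20.2],0]]'
python3 -m creep '[[-1,[0,0,0],0],[-1,[0,0,0],0],[-1,[0,0,0],0],[-1,[0,0,0],0],[-1,[0,0,0],0],[-1,[0,0,0],0],[-1,[0,0,0],0],[-1,[0,0,0],0],[-1,[0,0,0],0],[-1,[0,0,0],0]]'
python3 w.py
python3 -c "
from h import *
s=snap('side','s8.png');t=snap('top','t8.png')
a=s[60:270,80:440]; cv2.imwrite('pics/c8.png',cv2.resize(a,None,fx=2.2,fy=2.2))"
```

```text
clock: 29.2
eef_pos: [659.1, -198.8, 53.0]
eef_rot: [3.141, -0.0, 0.268]
wrist_force: [-0.2, -1.4, 0.0]
finger_gap: 48.7
finger_force: 35.0
clock: 30.4
eef_pos: [659.2, -198.6, 257.9]
eef_rot: [3.14, -0.002, 0.268]
wrist_force: [0.0, -0.3, -6.0]
finger_gap: 48.5
finger_force: 35.0
clock: 31.4
eef_pos: [659.1, -198.7, 255.0]
eef_rot: [-3.142, 0.0, 0.268]
wrist_force: [0.1, 0.1, -5.9]
finger_gap: 49.0
finger_force: 35.0
[-6.79 -6.44 -7.37 -6.71 -6.31 -5.77 -6.15 -6.11] 0.6581302182335238
```

View pics/c8.png

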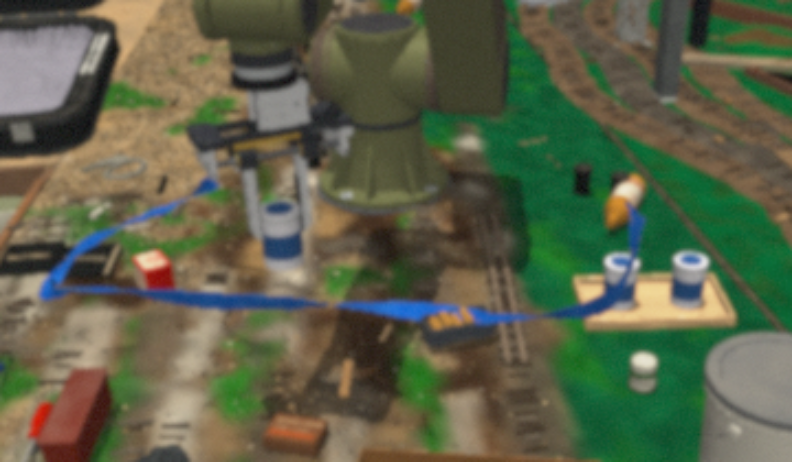

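The heavy tin is held upright about 20 cm up at (282,235). Both light tins are upright in the tray at (620,280) and (690,280), and the wagon, jar and boxes haven't moved.

```bash
python3 -c "
from cell import manip
print(manip.sign_off())"
```

```text
the job is handed in; nothing more can be done
None
```

I handed the job in at about 32 s: the gripper is holding the heaviest tin (about 0.65 kg) upright and still about 20 cm up, and the two light tins (about 0.21 kg each) stand upright in the tray.

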